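# Sweep washers through the tray gate

## Robot

A 7-joint arm with a two-finger parallel gripper is mounted at the origin on the work surface. World frame = base frame: x ahead of the robot, y to its left, z up, the work surface at z = 0. Lengths are in m, angles in degrees, forces in N, time in s.
With the tool pointing down it reaches from about 0.425 to 0.875 m from the base axis. Payload 4.7 kg.
Tool frame: the origin (TCP) lies between the finger pads; the fingertips stand 8 mm ahead of it and the grasp point (between the pads) lies 11 mm behind it (env.tip_extent is the distance from the TCP to the fingertips, in m); z points along the fingers, y is the line along which they close (so a half turn about z gives the same grasp; the last joint's range is limited). The gripper opens to 87 mm and grips with 3 to 60 N. Pads are 19 mm wide; open, the fingers measure 117 mm over their backs; the gripper's body (75 mm by 190 mm) begins 51 mm behind the grasp point.
Start: joints at [64.75, 18.392, -4.016, 83.108, 1.295, 78.541, -3.26], TCP at [0.286, -0.584, 0.231] pointing down, gripper open.
Joint ranges: [-163.93, 163.93], [-17.29, 119.83], [-79.2, 71.16], [3.27, 140.29], [-89.18, 269.18], [5.43, 117.66], [-154.24, 154.24]. Speed limits (degrees/s): [147.25, 147.25, 180, 180, 180, 180, 180].

## Interface

Orientations are given as [roll, pitch, yaw] about the fixed x, y, z axes, in that order (R = Rz(yaw) Ry(pitch) Rx(roll)).
In Python, from cell import sensors, vision, workorder, env gives the robot as it stands.
- The arm moves only by the tool drive_tool, never from a script. Its argument "moves" is a list of rows, each an object of numbers: "x", "y", "z": the shift along the tool's x, y, z in mm; "rx", "ry", "rz": the turn, a rotation vector about the tool's x, y, z in rad; "fingers": the closure, from -1 (fully open) to 1 (shut). In form: [{"x": .., "y": .., "z": .., "rx": .., "ry": .., "rz": .., "fingers": ..}, ...]. A call has 1 to 20 rows; each row is the pose to reach, as a shift and turn from the pose commanded when the call began, along the tool's axes at that moment; what a row does not reach only later rows make up. A row lasts 1/8 s, in which the tool goes at most 62.5 mm and 10.7 degrees, less where a joint would pass 70% of its speed; a pose out of reach is approached as far as the arm can. A call with a gripper value outside its range is refused whole. The fingers move at their own pace and stop on an object; "force" is the grip in N (left out, the last holds). Time passes only in rows, so rows that repeat a pose let the fingers close. It gives the time, the measured TCP pose, the force, the opening and the grip force at its end, in the units of the state.
- sensors.get_obs(): the state, without advancing time (a new reading comes with each control period).
- vision.read_camera(name): name is "scene" or "top"; returns a dict with "image" (420x560x3 uint8, red, green, blue), "fx", "fy", "cx", "cy" (pixels), "k1" (the pictures are not rectified: a ray, as slopes to the right and down, at radius r is drawn at 1 + k1 r^2 times it, then the intrinsics apply), "R" (3x3) and "t" (3): a world point X has camera coordinates R X + t. Camera axes: x right, y down, z forward; pixel columns grow to the right and rows downward; lengths in m; the calibration is good to about 2 mm. A picture is of the moment at which its call begins. There is no depth.
- workorder.sign_off(): hands the job in; it is judged then, once.
The state is a dict: "time_s": time; "qpos": joint angles; "joint_velocities": joint speeds; "effort": joint torques, N m; "tool_pos": TCP position; "tool_rot": TCP orientation; "force": force on the tool from outside, world axes, zero at the start; "wrist_torque": the same for the moment, N m; "grip_width": finger opening in m; "grasp_force": force on a finger pad.
Only numpy, scipy, OpenCV 4.12 (cv2) and the standard library are available. Lean on these libraries where they do the work, as an engineer would, in place of code of your own. Each camera call takes 0.05 s, during which the arm holds its last target. There are 200 camera calls.

## Task

Clear the three thick washers off the blue parts tray: with the fingertips, sweep them one at a time along the deck and out through the narrow gate in the tray's rim, so that each drops into the slot behind it. Only push them, never lift them. Leave the bolt standing where it is on the tray, and do not disturb the jar and the spanner beside it.

Things in the scene. Friction and masses are not known exactly. Their poses are not given: they have to be found in the camera images.
- tray: blue sheet-metal tray, fixed to the bench; origin at bench level under the deck's middle, x towards the gate, y left, z up. Flat black-lined deck 60 mm above the bench, x = -140 to 100, y = -190 to 190 mm, with a 3 mm thick rim standing 16 mm above it. Washers and bolt start, in any order, at four places about 90 mm apart on an arc, 150 to 205 mm from the gate
- gate (a point): middle of the 50 mm wide gate in the rim's +x side, on the deck's surface, at x = 98.5, y = 0, z = 60 mm in the tray's frame; axes as the tray's: x points out through it. Two lips as high as the rim flare at 45 degrees from the gate's sides into the deck, to 91 mm apart at tray x = 77 mm. The deck ends in a sheer edge at tray x = 100 mm
- slot (a point): middle of the floor of the slot behind the gate, 5 mm above the bench; axes as the tray's. The slot is an open-topped pocket, tray x = 100 to 175 mm, y = -40 to 40 mm, walls up to deck height. A washer pushed with its centre past the deck's edge tips in
- washer0: thick steel washer, outer diameter 38 mm, hole 21 mm, 8 mm thick, 35 to 70 g, lying flat and loose on the tray's deck; origin at the centre of its underside, z up through the hole. The three washers are alike
- washer1: thick steel washer, outer diameter 38 mm, hole 21 mm, 8 mm thick, 35 to 70 g, lying flat and loose on the tray's deck; origin at the centre of its underside, z up through the hole. The three washers are alike
- washer2: thick steel washer, outer diameter 38 mm, hole 21 mm, 8 mm thick, 35 to 70 g, lying flat and loose on the tray's deck; origin at the centre of its underside, z up through the hole. The three washers are alike
- bolt: steel hex bolt standing on its head on the deck among the washers: head 30 mm across flats (35 over corners) and 13 mm high, shank 20 mm in diameter, 53 mm tall in all, 180 g; origin at the centre of the head's underside, z up the shank
- jar: grey jar with a black lid on the bench beside the tray's right (-y) end, 64 mm in diameter, 80 mm tall; origin at the centre of its underside
- spanner: steel spanner, 200 mm long, lying flat on the bench beside the tray's left (+y) end; its x axis runs along its length

How it is judged:
By the outcome, as a careful person would: the job done as asked, in the order asked, and still so for the second after the job is handed in, with the robot touching nothing.
It also fails if it takes over 64 s, if anything falls off the work surface, if the arm or the gripper's body presses on something with over 40 N, if the wrist force passes 120 N, or if a joint passes its speed limit or range.

## Working session

There is one attempt and no reset: what is moved stays moved. The work goes in short steps, Python scripts to look and compute and a tool call to move; the robot and the scene stay as the last step left them, time stands still between calls to the robot, and variables do not carry over. Pictures are saved under pics/ and viewed, at most 10 in all, crops included, and the job is handed in when it is done.

Besides the shell and the picture viewer there is one more tool, called by a JSON object that holds its "api" and its "payload", one argument or row to a line. drive_tool: Moves the arm, as the interface text tells. Its arguments: {"type":"object","properties":{"moves":{"type":"array"},"force":{"type":"number"}},"required":["moves"]}

```bash
ls; mkdir -p pics
python3 - <<'E'
from cell import sensors, vision, workorder, env
import cv2
o=sensors.get_obs(); print(o, env.tip_extent)
for n in("scene","top"):
    c=vision.read_camera(n); print(n,{k:v for k,v in c.items() if k!="image"})
    cv2.imwrite(f"pics/{n}0.png",cv2.resize(c["image"][:,:,::-1],(800,600),interpolation=cv2.INTER_CUBIC))
E
```

```text
pics
{'time_s': 0.0, 'qpos': array([64.75120645, 18.44075656, -4.01592044, 83.17602356,  1.2955731 ,
       78.54323156, -3.26027864]), 'joint_velocities': array([ 0.0537404 , -0.11176251,  0.02713521,  0.10227048, -0.02506496,
       -0.0176829 , -0.0657993 ]), 'effort': array([ 4.76401544e-05, -4.91294682e+01, -4.03829115e-01, -3.12526989e+01,
       -6.36654929e-02,  4.36449295e-02,  1.87389969e-04]), 'tool_pos': array([ 0.28522542, -0.58344946,  0.22943253]), 'tool_rot': array([-1.79885272e+02,  6.37508057e-03,  2.60587794e+01]), 'force': array([-0.23211455, -0.44778962,  0.81785284]), 'wrist_torque': array([-0.00394519, -0.02203571, -0.01121751]), 'grasp_force': 0.0, 'grip_width': 0.08733179739759564} 0.008
scene {'fx': 477.5269846246217, 'fy': 477.5269846246217, 'cx': 276.80309567148805, 'cy': 209.16418265164205, 'k1': -0.14575102093051084, 'R': array([[ 0.295355  ,  0.95536267,  0.00689836],
       [ 0.79305609, -0.24113797, -0.55938763],
       [-0.5327546 ,  0.17068872, -0.82887749]]), 't': array([-0.20536625, -0.41067846,  1.46186856])}
top {'fx': 408.219858214326, 'fy': 408.219858214326, 'cx': 282.41167658281125, 'cy': 209.9892020669647, 'k1': 0.03404043587163917, 'R': array([[ 2.34283129e-02, -9.99725172e-01,  8.33834727e-04],
       [-9.97952559e-01, -2.34364072e-02, -5.95098714e-02],
       [ 5.95130585e-02,  5.62088386e-04, -9.98227369e-01]]), 't': array([0.02467436, 0.57929106, 0.9229548 ])}
```

View pics/top0.png

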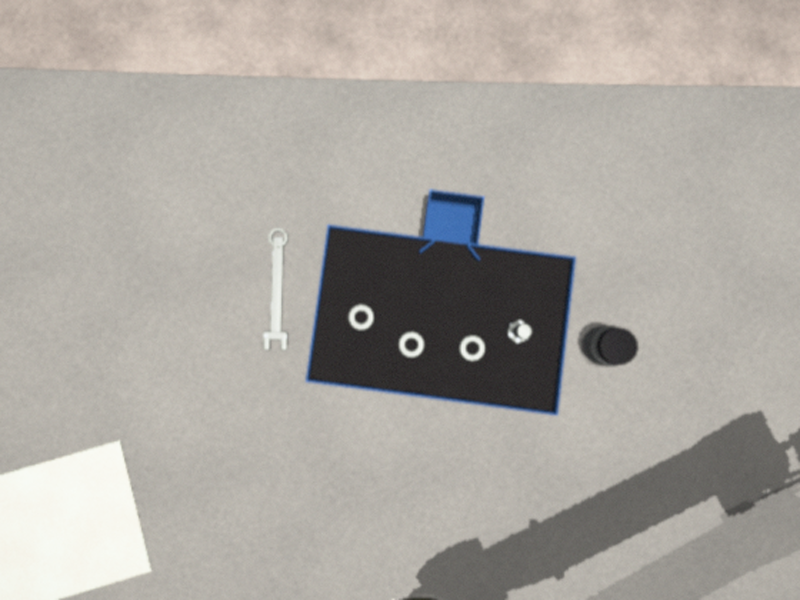

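View pics/scene0.png

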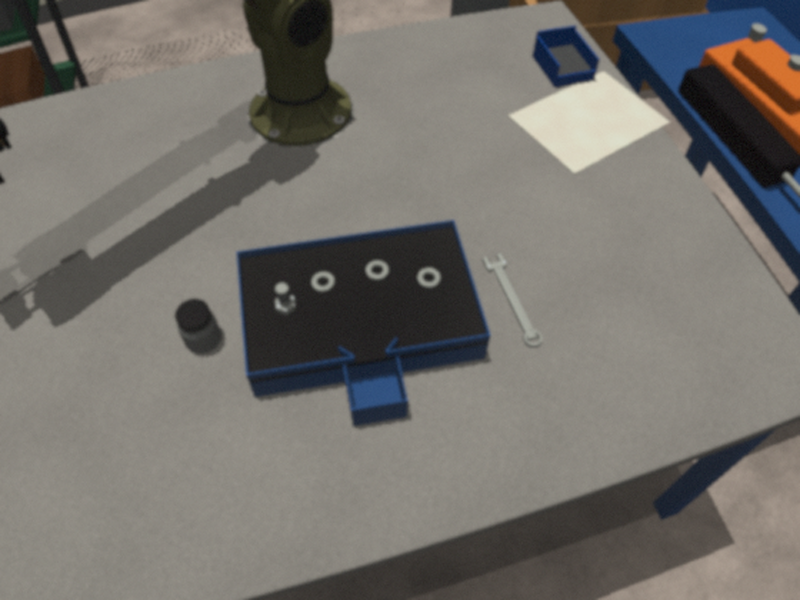

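The top view shows the tray with its gate at the upper edge (800x600 px): corners at about (329,226), (575,258), (557,413) and (307,380). The washers are at (361,317), (411,344) and (472,348), with the bolt at (519,331). The scene view confirms that the bolt is at the jar's end. Next I'll measure these precisely.

```bash
cat > h.py <<'E'
import numpy as np, cv2
from cell import sensors, vision
from scipy.optimize import least_squares
def proj(c,X):
    p=np.atleast_2d(X)@c["R"].T+c["t"]; s=p[:,:2]/p[:,2:]
    s=s*(1+c["k1"]*(s**2).sum(1,keepdims=True)); return s*c["fx"]+[c["cx"],c["cy"]]
def back(c,uv,z):
    return least_squares(lambda q:proj(c,[q[0],q[1],z])[0]-uv,[.6,0]).x
def washers(c,z=.064):
    g=c["image"].min(2); m=(g>110).astype(np.uint8)
    return g,m
E
python3 - <<'E'
from h import *
c=vision.read_camera("top"); im=c["image"].astype(int)
# rim corners from blue/dark tray mask
gate=None
m=((im.max(2)<75)|((im[:,:,2]-im[:,:,0])>35)).astype(np.uint8); m[:150]=0;m[:,:205]=0;m[:,408:]=0;m[295:]=0
n=cv2.morphologyEx(m,cv2.MORPH_CLOSE,np.ones((25,25)))
k=max(cv2.findContours(n,0,2)[0],key=cv2.contourArea)
def mod(p):
    a=p[2];return np.array([[p[0]+np.cos(a)*x-np.sin(a)*y,p[1]+np.sin(a)*x+np.cos(a)*y,.076] for x,y in((.1,.19),(.1,-.19),(-.14,-.19),(-.14,.19))])
uv=np.array([(329,226),(575,258),(557,413),(307,380)])/800*560
f=least_squares(lambda p:(proj(c,mod(p))-uv).ravel(),[.6,0,-.1]); p=f.x
print("tray",p[:2],np.degrees(p[2]),"res px",f.fun.round(1))
g=im.min(2); m=(g>100).astype(np.uint8); 
q=proj(c,mod(p)*1).astype(int); mk=np.zeros_like(m); cv2.fillConvexPoly(mk,q.astype(np.int32),1)
mk=cv2.erode(mk,np.ones((9,9))); m&=mk
N,l,s,ce=cv2.connectedComponentsWithStats(m)
a=p[2];R=np.array([[np.cos(a),-np.sin(a)],[np.sin(a),np.cos(a)]])
for i in range(1,N):
    if s[i,4]<30: continue
    x,y,w,h,A=s[i]; b=back(c,(x+w/2-.5,y+h/2-.5),.066); print(s[i],"world",b,"tray",(b-p[:2])@R*1000)
print("gate",p[:2]+R@[.0985,0])
v=cv2.resize(c["image"][120:300,200:440,::-1],(800,600),interpolation=cv2.INTER_CUBIC)
S=800/240
def dr(t,z,col):
    t=np.array(t)/1000.; w=np.c_[p[:2]+t@R.T,np.full(len(t),z)]
    q=((proj(c,w)-[200,120]+.5)*S).astype(np.int32); cv2.polylines(v,[q],0,col,1)
dr([(100,190),(100,-190),(-140,-190),(-140,190),(100,190)],.076,(0,255,0))
dr([(77,45.5),(98.5,25)],.076,(0,255,255));dr([(77,-45.5),(98.5,-25)],.076,(0,255,255))
dr([(100,40),(175,40),(175,-40),(100,-40)],.06,(0,255,255))
cv2.imwrite("pics/t1.png",v)
E
```

```text
tray [ 0.56838036 -0.02222605] -6.15837175645761 res px [-0.8 -1.4  0.9 -1.2  0.8  1.5 -1.   1. ]
[244 213  18  18 213] world [0.5489931 0.1028048] tray [-32.68831516 122.22951635]
[355 223  18  18 195] world [ 0.53295182 -0.13910254] tray [ -22.68592431 -120.00268256]
[279 232  18  19 216] world [0.50841037 0.02558941] tray [-64.75341195  41.10613056]
[322 235  18  18 215] world [ 0.50521752 -0.0678802 ] tray [-57.90069478 -52.16660886]
gate [ 0.66631193 -0.03279284]
```

View pics/t1.png

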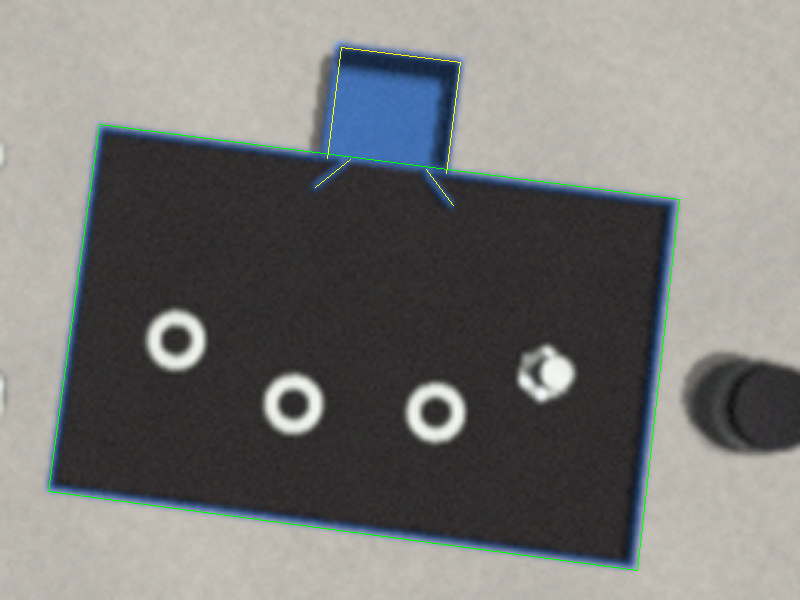

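The overlay fits the tray, lips and slot to about 1–2 mm. Overlay pixels: washers at (176,340), (294,404) and (436,412), bolt at (545,374). I'll cradle each washer between slightly open fingertips and push it along a curve into the gate.

```bash
cat > plan.py <<'E'
import numpy as np
from cell import sensors
T=np.array([569.2,-21.4]); A=np.radians(-6.16)
rot=lambda a:np.array([[np.cos(a),-np.sin(a)],[np.sin(a),np.cos(a)]])
def rows(pts):
    """pts: tray x,y (mm), world TCP z (mm), tray heading (rad) -> rows from the present pose"""
    o=sensors.get_obs(); p=o["tool_pos"]*1000; y0=np.radians(o["tool_rot"][2])
    print("pose",p.round(1),o["tool_rot"].round(2),"t",o["time_s"],"w",round(o["grip_width"]*1000,1))
    for x,y,z,h in pts:
        d=T+rot(A)@[x,y]-p[:2]; c,s=np.cos(y0),np.sin(y0)
        rz=-((A+h-y0+np.pi)%(2*np.pi)-np.pi)
        print('{"x":%.0f,"y":%.0f,"z":%.0f,"rz":%.2f,"fingers":0.63},'%(d@[c,s],d@[s,-c],p[2]-z,rz))
def path(W,n=16,C=(30,0),E=(72,0),F=(108,0),D=26.7,z=72):
    W,C,E,F=map(np.array,(W,C,E,F)); t=np.linspace(0,1,400)[:,None]
    b=(1-t)**2*W+2*t*(1-t)*C+t*t*E; b=np.r_[b,E+(F-E)*np.linspace(.003,1,100)[:,None]]
    g=np.gradient(b,axis=0); h=np.arctan2(g[:,1],g[:,0]); h[399:]=0
    L=np.r_[0,np.cumsum(np.hypot(*np.diff(b,axis=0).T))]
    q=np.linspace(0,L[-1],n+1); X=[np.interp(q,L,v) for v in(b[:,0],b[:,1],h)]
    tc=[(x-D*np.cos(a),y-D*np.sin(a),z,a) for x,y,a in zip(*X)]
    a=X[2][0]; st=(W[0]-(D+13)*np.cos(a),W[1]-(D+13)*np.sin(a),z,a)
    return st,tc
E
python3 - <<'E'
from plan import *
s,t=path((-58.8,-53)); rows([(s[0],s[1],150,s[3]),s])
E
```

```text
pose [ 285.3 -583.6  229.7] [-179.92    0.     26.06] t 0.15 w 87.3
{"x":384,"y":-368,"z":80,"rz":0.02,"fingers":0.63},
{"x":384,"y":-368,"z":158,"rz":0.02,"fingers":0.63},
```

{"api": "drive_tool", "payload": {
  "moves": [
    {"x": 48, "y": -46, "z": 0, "fingers": 0.63},
    {"x": 90, "y": -86, "z": 0, "fingers": 0.63},
    {"x": 132, "y": -126, "z": 0, "fingers": 0.63},
    {"x": 174, "y": -166, "z": 0, "fingers": 0.63},
    {"x": 216, "y": -206, "z": 0, "fingers": 0.63},
    {"x": 258, "y": -246, "z": 10, "fingers": 0.63},
    {"x": 300, "y": -286, "z": 20, "fingers": 0.63},
    {"x": 342, "y": -326, "z": 40, "fingers": 0.63},
    {"x": 384, "y": -368, "z": 60, "rz": 0.02, "fingers": 0.63},
    {"x": 384, "y": -368, "z": 100, "rz": 0.02, "fingers": 0.63},
    {"x": 384, "y": -368, "z": 120, "rz": 0.02, "fingers": 0.63},
    {"x": 384, "y": -368, "z": 120, "rz": 0.02, "fingers": 0.63},
    {"x": 384, "y": -368, "z": 120, "rz": 0.02, "fingers": 0.63},
    {"x": 384, "y": -368, "z": 120, "rz": 0.02, "fingers": 0.63}
  ]
}}

```text
invalid input at $.moves[0]: expected keys x, y, z, rx, ry, rz, fingers
```

Run:
```python
from plan import *
s,t=path((-58.8,-53)); rows([s]+t)
from h import *
c=vision.read_camera("top")
cv2.imwrite("pics/t2.png",cv2.resize(c["image"][120:300,200:440,::-1],(800,600),interpolation=cv2.INTER_CUBIC))
```

```text
pose [ 285.3 -583.6  229.7] [-179.92    0.     26.06] t 0.15 w 87.3
{"x":384,"y":-368,"z":158,"rz":0.02,"fingers":0.63},
{"x":397,"y":-367,"z":158,"rz":0.02,"fingers":0.63},
{"x":408,"y":-367,"z":158,"rz":0.04,"fingers":0.63},
{"x":420,"y":-367,"z":158,"rz":0.05,"fingers":0.63},
{"x":431,"y":-367,"z":158,"rz":0.06,"fingers":0.63},
{"x":442,"y":-367,"z":158,"rz":0.08,"fingers":0.63},
{"x":453,"y":-366,"z":158,"rz":0.10,"fingers":0.63},
{"x":464,"y":-366,"z":158,"rz":0.12,"fingers":0.63},
{"x":475,"y":-365,"z":158,"rz":0.15,"fingers":0.63},
{"x":487,"y":-364,"z":158,"rz":0.19,"fingers":0.63},
{"x":498,"y":-363,"z":158,"rz":0.23,"fingers":0.63},
{"x":509,"y":-361,"z":158,"rz":0.28,"fingers":0.63},
{"x":520,"y":-360,"z":158,"rz":0.35,"fingers":0.63},
{"x":531,"y":-358,"z":158,"rz":0.45,"fingers":0.63},
{"x":542,"y":-355,"z":158,"rz":0.56,"fingers":0.63},
{"x":552,"y":-349,"z":158,"rz":0.56,"fingers":0.63},
{"x":561,"y":-343,"z":158,"rz":0.56,"fingers":0.63},
{"x":571,"y":-337,"z":158,"rz":0.56,"fingers":0.63},
```

View pics/t2.png

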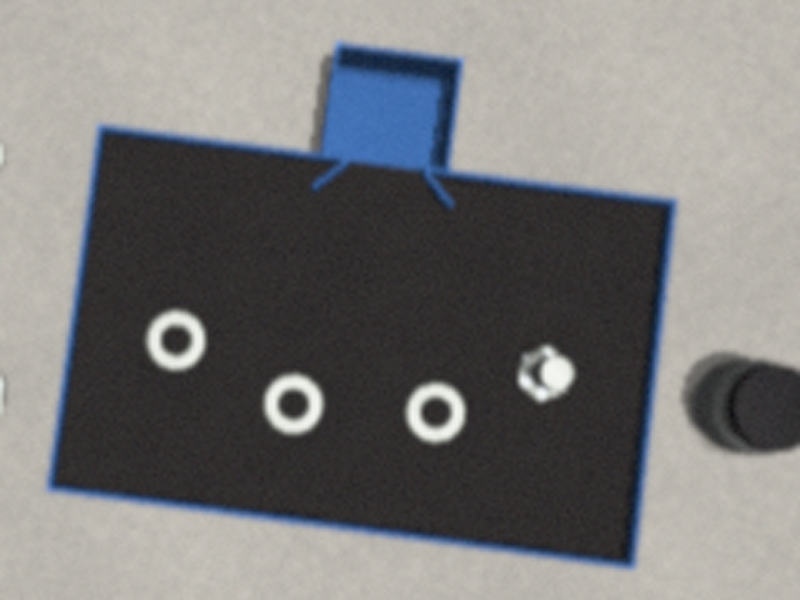

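The picture shows the scene unchanged, since that call was refused: every key is required.

{"api": "drive_tool", "payload": {
  "moves": [
    {"x": 48, "y": -46, "z": 0, "rx": 0, "ry": 0, "rz": 0, "fingers": 0.63},
    {"x": 90, "y": -86, "z": 0, "rx": 0, "ry": 0, "rz": 0, "fingers": 0.63},
    {"x": 132, "y": -126, "z": 0, "rx": 0, "ry": 0, "rz": 0, "fingers": 0.63},
    {"x": 174, "y": -166, "z": 0, "rx": 0, "ry": 0, "rz": 0, "fingers": 0.63},
    {"x": 216, "y": -206, "z": 0, "rx": 0, "ry": 0, "rz": 0, "fingers": 0.63},
    {"x": 258, "y": -246, "z": 10, "rx": 0, "ry": 0, "rz": 0, "fingers": 0.63},
    {"x": 300, "y": -286, "z": 20, "rx": 0, "ry": 0, "rz": 0, "fingers": 0.63},
    {"x": 342, "y": -326, "z": 40, "rx": 0, "ry": 0, "rz": 0, "fingers": 0.63},
    {"x": 384, "y": -368, "z": 60, "rx": 0, "ry": 0, "rz": 0.02, "fingers": 0.63},
    {"x": 384, "y": -368, "z": 100, "rx": 0, "ry": 0, "rz": 0.02, "fingers": 0.63},
    {"x": 384, "y": -368, "z": 120, "rx": 0, "ry": 0, "rz": 0.02, "fingers": 0.63},
    {"x": 384, "y": -368, "z": 120, "rx": 0, "ry": 0, "rz": 0.02, "fingers": 0.63},
    {"x": 384, "y": -368, "z": 120, "rx": 0, "ry": 0, "rz": 0.02, "fingers": 0.63},
    {"x": 384, "y": -368, "z": 120, "rx": 0, "ry": 0, "rz": 0.02, "fingers": 0.63}
  ]
}}

```text
time_s: 1.95
tool_pos: [0.4697, -0.0851, 0.1118]
tool_rot: [179.9, -0.1, 24.9]
force: [-0.2, -1.0, 0.5]
grip_width: 0.016
grasp_force: 0.0
```

```bash
sed -i 's/"rz":%.2f/"rx":0,"ry":0,"rz":%.2f/' plan.py
python3 - <<'E'
from plan import *
s,t=path((-58.8,-53)); rows([s]+t)
from h import *
c=vision.read_camera("top")
cv2.imwrite("pics/t3.png",cv2.resize(c["image"][120:300,200:440,::-1],(800,600),interpolation=cv2.INTER_CUBIC))
E
```

```text
pose [469.7 -85.1 111.8] [ 1.799e+02 -9.000e-02  2.489e+01] t 1.95 w 16.0
{"x":-0,"y":-1,"z":40,"rx":0,"ry":0,"rz":0.00,"fingers":0.63},
{"x":13,"y":-1,"z":40,"rx":0,"ry":0,"rz":0.00,"fingers":0.63},
{"x":24,"y":-1,"z":40,"rx":0,"ry":0,"rz":0.02,"fingers":0.63},
{"x":35,"y":-1,"z":40,"rx":0,"ry":0,"rz":0.03,"fingers":0.63},
{"x":46,"y":-1,"z":40,"rx":0,"ry":0,"rz":0.04,"fingers":0.63},
{"x":57,"y":-1,"z":40,"rx":0,"ry":0,"rz":0.06,"fingers":0.63},
{"x":68,"y":-1,"z":40,"rx":0,"ry":0,"rz":0.08,"fingers":0.63},
{"x":80,"y":-0,"z":40,"rx":0,"ry":0,"rz":0.10,"fingers":0.63},
{"x":91,"y":0,"z":40,"rx":0,"ry":0,"rz":0.13,"fingers":0.63},
{"x":102,"y":1,"z":40,"rx":0,"ry":0,"rz":0.16,"fingers":0.63},
{"x":113,"y":2,"z":40,"rx":0,"ry":0,"rz":0.21,"fingers":0.63},
{"x":124,"y":3,"z":40,"rx":0,"ry":0,"rz":0.26,"fingers":0.63},
{"x":135,"y":4,"z":40,"rx":0,"ry":0,"rz":0.33,"fingers":0.63},
{"x":147,"y":6,"z":40,"rx":0,"ry":0,"rz":0.43,"fingers":0.63},
{"x":158,"y":9,"z":40,"rx":0,"ry":0,"rz":0.54,"fingers":0.63},
{"x":168,"y":15,"z":40,"rx":0,"ry":0,"rz":0.54,"fingers":0.63},
{"x":177,"y":20,"z":40,"rx":0,"ry":0,"rz":0.54,"fingers":0.63},
{"x":187,"y":26,"z":40,"rx":0,"ry":0,"rz":0.54,"fingers":0.63},
```

View pics/t3.png

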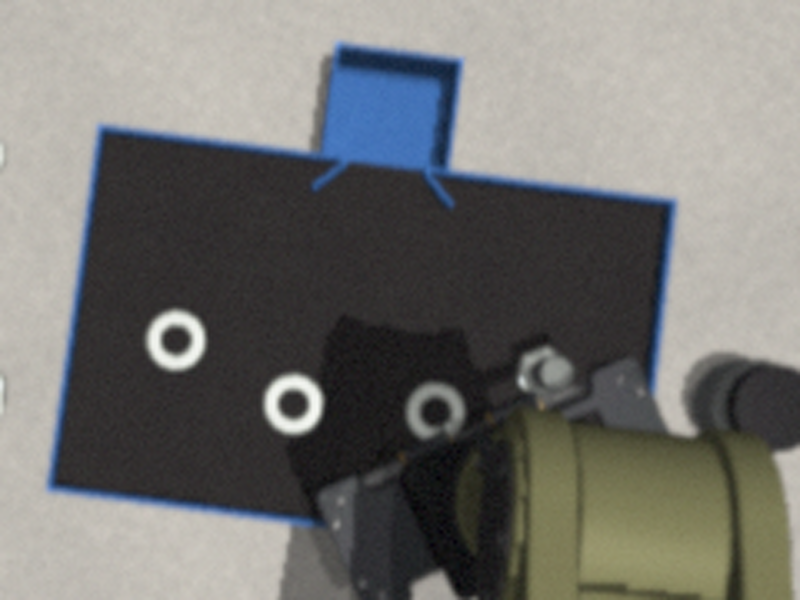

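The closed gripper hovers behind the right washer, which is at (436,412). The path ahead looks clear and nothing has moved. Now I'll lower the fingers and check the height.

{"api": "drive_tool", "payload": {
  "moves": [
    {"x": 0, "y": -1, "z": 20, "rx": 0, "ry": 0, "rz": 0, "fingers": 0.63},
    {"x": 0, "y": -1, "z": 32, "rx": 0, "ry": 0, "rz": 0, "fingers": 0.63},
    {"x": 0, "y": -1, "z": 38, "rx": 0, "ry": 0, "rz": 0, "fingers": 0.63},
    {"x": 0, "y": -1, "z": 38, "rx": 0, "ry": 0, "rz": 0, "fingers": 0.63},
    {"x": 0, "y": -1, "z": 38, "rx": 0, "ry": 0, "rz": 0, "fingers": 0.63}
  ]
}}

```text
time_s: 2.62
tool_pos: [0.4688, -0.0839, 0.073]
tool_rot: [180.0, -0.0, 24.9]
force: [1.3, -0.5, 0.2]
grip_width: 0.0161
grasp_force: 0.0
```

Run:
```python
from plan import *
s,t=path((-58.8,-53)); rows([s]+t); print(sensors.get_obs()["force"])
```

```text
pose [468.8 -83.9  73. ] [ 1.7997e+02 -3.0000e-02  2.4910e+01] t 2.625 w 16.1
{"x":-0,"y":1,"z":1,"rx":0,"ry":0,"rz":0.00,"fingers":0.63},
{"x":13,"y":1,"z":1,"rx":0,"ry":0,"rz":0.00,"fingers":0.63},
{"x":24,"y":0,"z":1,"rx":0,"ry":0,"rz":0.02,"fingers":0.63},
{"x":35,"y":0,"z":1,"rx":0,"ry":0,"rz":0.03,"fingers":0.63},
{"x":46,"y":0,"z":1,"rx":0,"ry":0,"rz":0.04,"fingers":0.63},
{"x":58,"y":0,"z":1,"rx":0,"ry":0,"rz":0.06,"fingers":0.63},
{"x":69,"y":1,"z":1,"rx":0,"ry":0,"rz":0.08,"fingers":0.63},
{"x":80,"y":1,"z":1,"rx":0,"ry":0,"rz":0.10,"fingers":0.63},
{"x":91,"y":2,"z":1,"rx":0,"ry":0,"rz":0.13,"fingers":0.63},
{"x":102,"y":2,"z":1,"rx":0,"ry":0,"rz":0.17,"fingers":0.63},
{"x":113,"y":3,"z":1,"rx":0,"ry":0,"rz":0.21,"fingers":0.63},
{"x":125,"y":5,"z":1,"rx":0,"ry":0,"rz":0.26,"fingers":0.63},
{"x":136,"y":6,"z":1,"rx":0,"ry":0,"rz":0.33,"fingers":0.63},
{"x":147,"y":8,"z":1,"rx":0,"ry":0,"rz":0.43,"fingers":0.63},
{"x":158,"y":10,"z":1,"rx":0,"ry":0,"rz":0.54,"fingers":0.63},
{"x":168,"y":16,"z":1,"rx":0,"ry":0,"rz":0.54,"fingers":0.63},
{"x":177,"y":22,"z":1,"rx":0,"ry":0,"rz":0.54,"fingers":0.63},
{"x":187,"y":28,"z":1,"rx":0,"ry":0,"rz":0.54,"fingers":0.63},
[ 1.3223252  -0.47740331  0.18072264]
```

{"api": "drive_tool", "payload": {
  "moves": [
    {"x": 6, "y": 1, "z": 2, "rx": 0, "ry": 0, "rz": 0, "fingers": 0.63},
    {"x": 13, "y": 1, "z": 2, "rx": 0, "ry": 0, "rz": 0, "fingers": 0.63},
    {"x": 24, "y": 0, "z": 2, "rx": 0, "ry": 0, "rz": 0.02, "fingers": 0.63},
    {"x": 35, "y": 0, "z": 2, "rx": 0, "ry": 0, "rz": 0.03, "fingers": 0.63},
    {"x": 46, "y": 0, "z": 2, "rx": 0, "ry": 0, "rz": 0.04, "fingers": 0.63},
    {"x": 58, "y": 0, "z": 2, "rx": 0, "ry": 0, "rz": 0.06, "fingers": 0.63},
    {"x": 69, "y": 1, "z": 2, "rx": 0, "ry": 0, "rz": 0.08, "fingers": 0.63},
    {"x": 80, "y": 1, "z": 2, "rx": 0, "ry": 0, "rz": 0.1, "fingers": 0.63},
    {"x": 91, "y": 2, "z": 2, "rx": 0, "ry": 0, "rz": 0.13, "fingers": 0.63},
    {"x": 102, "y": 2, "z": 2, "rx": 0, "ry": 0, "rz": 0.17, "fingers": 0.63},
    {"x": 113, "y": 3, "z": 2, "rx": 0, "ry": 0, "rz": 0.21, "fingers": 0.63},
    {"x": 125, "y": 5, "z": 2, "rx": 0, "ry": 0, "rz": 0.26, "fingers": 0.63},
    {"x": 136, "y": 6, "z": 2, "rx": 0, "ry": 0, "rz": 0.33, "fingers": 0.63},
    {"x": 142, "y": 7, "z": 2, "rx": 0, "ry": 0, "rz": 0.38, "fingers": 0.63},
    {"x": 147, "y": 8, "z": 2, "rx": 0, "ry": 0, "rz": 0.43, "fingers": 0.63},
    {"x": 147, "y": 8, "z": 2, "rx": 0, "ry": 0, "rz": 0.43, "fingers": 0.63}
  ]
}}

```text
time_s: 4.62
tool_pos: [0.6057, -0.0286, 0.0704]
tool_rot: [-180.0, -0.0, 0.3]
force: [-0.0, -0.6, -0.8]
grip_width: 0.016
grasp_force: 0.0
```

Run:
```python
from plan import *
s,t=path((-58.8,-53)); rows(t[-6:])
from h import *
a=vision.read_camera("top")["image"][120:300,200:440,::-1]
b=vision.read_camera("scene")["image"][130:310,150:350,::-1]
cv2.imwrite("pics/t4.png",np.hstack([cv2.resize(a,(400,300)),cv2.resize(b,(400,300),interpolation=cv2.INTER_CUBIC)]))
```

```text
pose [605.7 -28.6  70.4] [-1.7999e+02 -2.0000e-02  3.1000e-01] t 4.625 w 16.0
{"x":-11,"y":3,"z":-2,"rx":0,"ry":0,"rz":-0.10,"fingers":0.63},
{"x":-0,"y":0,"z":-2,"rx":0,"ry":0,"rz":0.00,"fingers":0.63},
{"x":11,"y":-2,"z":-2,"rx":0,"ry":0,"rz":0.11,"fingers":0.63},
{"x":22,"y":-1,"z":-2,"rx":0,"ry":0,"rz":0.11,"fingers":0.63},
{"x":33,"y":0,"z":-2,"rx":0,"ry":0,"rz":0.11,"fingers":0.63},
{"x":44,"y":2,"z":-2,"rx":0,"ry":0,"rz":0.11,"fingers":0.63},
```

View pics/t4.png

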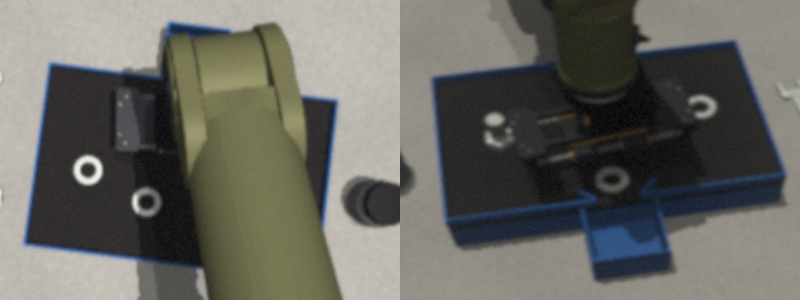

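In the scene view (right), the washer is at (612,180), square in front of the gate between the lips. I'll finish this push and lift away.

{"api": "drive_tool", "payload": {
  "moves": [
    {"x": 11, "y": -2, "z": 0, "rx": 0, "ry": 0, "rz": 0.11, "fingers": 0.63},
    {"x": 22, "y": -1, "z": 0, "rx": 0, "ry": 0, "rz": 0.11, "fingers": 0.63},
    {"x": 33, "y": 0, "z": 0, "rx": 0, "ry": 0, "rz": 0.11, "fingers": 0.63},
    {"x": 42, "y": 1, "z": 0, "rx": 0, "ry": 0, "rz": 0.11, "fingers": 0.63},
    {"x": 46, "y": 2, "z": 0, "rx": 0, "ry": 0, "rz": 0.11, "fingers": 0.63},
    {"x": 46, "y": 2, "z": 0, "rx": 0, "ry": 0, "rz": 0.11, "fingers": 0.63},
    {"x": 46, "y": 2, "z": 0, "rx": 0, "ry": 0, "rz": 0.11, "fingers": 0.63},
    {"x": 40, "y": 1, "z": -10, "rx": 0, "ry": 0, "rz": 0.11, "fingers": 0.63},
    {"x": 10, "y": -3, "z": -50, "rx": 0, "ry": 0, "rz": 0.11, "fingers": 0.63},
    {"x": -40, "y": -8, "z": -60, "rx": 0, "ry": 0, "rz": 0.11, "fingers": 0.63},
    {"x": -90, "y": -14, "z": -60, "rx": 0, "ry": 0, "rz": 0.11, "fingers": 0.63},
    {"x": -90, "y": -14, "z": -60, "rx": 0, "ry": 0, "rz": 0.11, "fingers": 0.63}
  ]
}}

```text
time_s: 6.22
tool_pos: [0.511, -0.0153, 0.1307]
tool_rot: [179.8, 0.1, -6.0]
force: [0.6, 0.2, 0.6]
grip_width: 0.0161
grasp_force: 0.0
```

Run:
```python
from plan import *
s,t=path((-65.6,40.3)); rows([s]+t)
from h import *
b=vision.read_camera("scene")["image"][130:310,150:350,::-1]
cv2.imwrite("pics/t5.png",cv2.resize(b,(600,540),interpolation=cv2.INTER_CUBIC))
```

```text
pose [511.  -15.3 130.7] [ 1.7984e+02  1.1000e-01 -5.9800e+00] t 6.225 w 16.1
{"x":-43,"y":-56,"z":59,"rx":0,"ry":0,"rz":0.40,"fingers":0.63},
{"x":-31,"y":-51,"z":59,"rx":0,"ry":0,"rz":0.40,"fingers":0.63},
{"x":-21,"y":-46,"z":59,"rx":0,"ry":0,"rz":0.39,"fingers":0.63},
{"x":-11,"y":-42,"z":59,"rx":0,"ry":0,"rz":0.38,"fingers":0.63},
{"x":-1,"y":-37,"z":59,"rx":0,"ry":0,"rz":0.37,"fingers":0.63},
{"x":10,"y":-33,"z":59,"rx":0,"ry":0,"rz":0.36,"fingers":0.63},
{"x":20,"y":-29,"z":59,"rx":0,"ry":0,"rz":0.34,"fingers":0.63},
{"x":31,"y":-25,"z":59,"rx":0,"ry":0,"rz":0.33,"fingers":0.63},
{"x":41,"y":-21,"z":59,"rx":0,"ry":0,"rz":0.31,"fingers":0.63},
{"x":52,"y":-17,"z":59,"rx":0,"ry":0,"rz":0.28,"fingers":0.63},
{"x":63,"y":-13,"z":59,"rx":0,"ry":0,"rz":0.25,"fingers":0.63},
{"x":73,"y":-9,"z":59,"rx":0,"ry":0,"rz":0.21,"fingers":0.63},
{"x":84,"y":-6,"z":59,"rx":0,"ry":0,"rz":0.16,"fingers":0.63},
{"x":95,"y":-3,"z":59,"rx":0,"ry":0,"rz":0.09,"fingers":0.63},
{"x":106,"y":0,"z":59,"rx":0,"ry":0,"rz":0.00,"fingers":0.63},
{"x":117,"y":0,"z":59,"rx":0,"ry":0,"rz":0.00,"fingers":0.63},
{"x":129,"y":0,"z":59,"rx":0,"ry":0,"rz":0.00,"fingers":0.63},
{"x":140,"y":0,"z":59,"rx":0,"ry":0,"rz":0.00,"fingers":0.63},
```

View pics/t5.png

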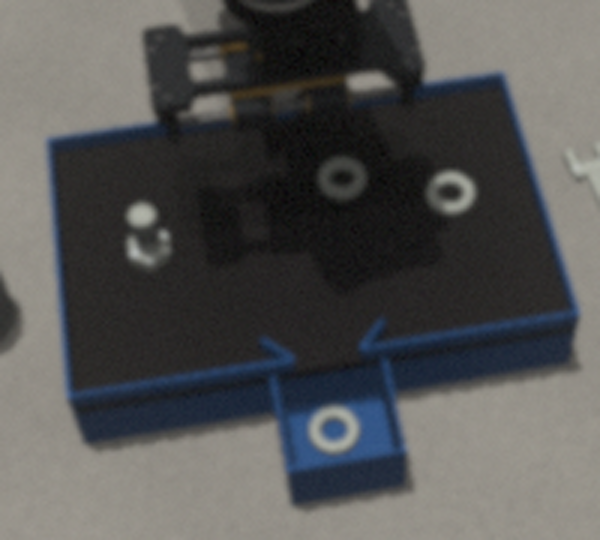

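The first washer lies flat in the slot at (334,428), and the others haven't moved. Now the middle washer, at (342,178).

{"api": "drive_tool", "payload": {
  "moves": [
    {"x": -20, "y": -30, "z": 0, "rx": 0, "ry": 0, "rz": 0.15, "fingers": 0.63},
    {"x": -43, "y": -56, "z": 0, "rx": 0, "ry": 0, "rz": 0.3, "fingers": 0.63},
    {"x": -43, "y": -56, "z": 0, "rx": 0, "ry": 0, "rz": 0.4, "fingers": 0.63},
    {"x": -43, "y": -56, "z": 25, "rx": 0, "ry": 0, "rz": 0.4, "fingers": 0.63},
    {"x": -43, "y": -56, "z": 48, "rx": 0, "ry": 0, "rz": 0.4, "fingers": 0.63},
    {"x": -43, "y": -56, "z": 58, "rx": 0, "ry": 0, "rz": 0.4, "fingers": 0.63},
    {"x": -43, "y": -56, "z": 59, "rx": 0, "ry": 0, "rz": 0.4, "fingers": 0.63},
    {"x": -43, "y": -56, "z": 59, "rx": 0, "ry": 0, "rz": 0.4, "fingers": 0.63}
  ]
}}

```text
time_s: 7.28
tool_pos: [0.4791, 0.0448, 0.0723]
tool_rot: [-180.0, -0.1, -28.9]
force: [-0.1, 1.0, -0.5]
grip_width: 0.0159
grasp_force: 0.0
```

Run:
```python
from plan import *
s,t=path((-65.6,40.3),z=71); rows([s]+t)
```

```text
pose [479.1  44.8  72.3] [-1.7995e+02 -7.0000e-02 -2.8950e+01] t 7.275 w 15.9
{"x":-5,"y":3,"z":1,"rx":0,"ry":0,"rz":0.00,"fingers":0.63},
{"x":8,"y":3,"z":1,"rx":0,"ry":0,"rz":0.00,"fingers":0.63},
{"x":19,"y":3,"z":1,"rx":0,"ry":0,"rz":-0.01,"fingers":0.63},
{"x":31,"y":3,"z":1,"rx":0,"ry":0,"rz":-0.02,"fingers":0.63},
{"x":42,"y":3,"z":1,"rx":0,"ry":0,"rz":-0.03,"fingers":0.63},
{"x":53,"y":3,"z":1,"rx":0,"ry":0,"rz":-0.04,"fingers":0.63},
{"x":64,"y":3,"z":1,"rx":0,"ry":0,"rz":-0.06,"fingers":0.63},
{"x":76,"y":2,"z":1,"rx":0,"ry":0,"rz":-0.07,"fingers":0.63},
{"x":87,"y":2,"z":1,"rx":0,"ry":0,"rz":-0.09,"fingers":0.63},
{"x":98,"y":1,"z":1,"rx":0,"ry":0,"rz":-0.12,"fingers":0.63},
{"x":109,"y":1,"z":1,"rx":0,"ry":0,"rz":-0.15,"fingers":0.63},
{"x":121,"y":-0,"z":1,"rx":0,"ry":0,"rz":-0.19,"fingers":0.63},
{"x":132,"y":-1,"z":1,"rx":0,"ry":0,"rz":-0.24,"fingers":0.63},
{"x":143,"y":-2,"z":1,"rx":0,"ry":0,"rz":-0.31,"fingers":0.63},
{"x":155,"y":-4,"z":1,"rx":0,"ry":0,"rz":-0.40,"fingers":0.63},
{"x":165,"y":-8,"z":1,"rx":0,"ry":0,"rz":-0.40,"fingers":0.63},
{"x":175,"y":-13,"z":1,"rx":0,"ry":0,"rz":-0.40,"fingers":0.63},
{"x":186,"y":-17,"z":1,"rx":0,"ry":0,"rz":-0.40,"fingers":0.63},
```

{"api": "drive_tool", "payload": {
  "moves": [
    {"x": 0, "y": 3, "z": 1, "rx": 0, "ry": 0, "rz": 0, "fingers": 0.63},
    {"x": 8, "y": 3, "z": 1, "rx": 0, "ry": 0, "rz": 0, "fingers": 0.63},
    {"x": 19, "y": 3, "z": 1, "rx": 0, "ry": 0, "rz": -0.01, "fingers": 0.63},
    {"x": 31, "y": 3, "z": 1, "rx": 0, "ry": 0, "rz": -0.02, "fingers": 0.63},
    {"x": 42, "y": 3, "z": 1, "rx": 0, "ry": 0, "rz": -0.03, "fingers": 0.63},
    {"x": 53, "y": 3, "z": 1, "rx": 0, "ry": 0, "rz": -0.04, "fingers": 0.63},
    {"x": 64, "y": 3, "z": 1, "rx": 0, "ry": 0, "rz": -0.06, "fingers": 0.63},
    {"x": 76, "y": 2, "z": 1, "rx": 0, "ry": 0, "rz": -0.07, "fingers": 0.63},
    {"x": 87, "y": 2, "z": 1, "rx": 0, "ry": 0, "rz": -0.09, "fingers": 0.63},
    {"x": 98, "y": 1, "z": 1, "rx": 0, "ry": 0, "rz": -0.12, "fingers": 0.63},
    {"x": 109, "y": 1, "z": 1, "rx": 0, "ry": 0, "rz": -0.15, "fingers": 0.63},
    {"x": 121, "y": 0, "z": 1, "rx": 0, "ry": 0, "rz": -0.19, "fingers": 0.63},
    {"x": 132, "y": -1, "z": 1, "rx": 0, "ry": 0, "rz": -0.24, "fingers": 0.63},
    {"x": 138, "y": -1, "z": 1, "rx": 0, "ry": 0, "rz": -0.28, "fingers": 0.63},
    {"x": 143, "y": -2, "z": 1, "rx": 0, "ry": 0, "rz": -0.31, "fingers": 0.63},
    {"x": 143, "y": -2, "z": 1, "rx": 0, "ry": 0, "rz": -0.31, "fingers": 0.63},
    {"x": 143, "y": -2, "z": 1, "rx": 0, "ry": 0, "rz": -0.31, "fingers": 0.63}
  ]
}}

```text
time_s: 9.4
tool_pos: [0.6042, -0.0227, 0.0705]
tool_rot: [180.0, -0.0, -11.2]
force: [0.1, 0.1, 0.0]
grip_width: 0.016
grasp_force: 0.0
```

Run:
```python
from plan import *
s,t=path((-65.6,40.3),z=71); rows(t[-6:])
from h import *
b=vision.read_camera("scene")["image"][130:310,150:350,::-1]
cv2.imwrite("pics/t6.png",cv2.resize(b,(600,540),interpolation=cv2.INTER_CUBIC))
```

```text
pose [604.2 -22.7  70.5] [179.99  -0.   -11.19] t 9.4 w 16.0
{"x":-10,"y":-3,"z":-1,"rx":0,"ry":0,"rz":0.07,"fingers":0.63},
{"x":1,"y":-0,"z":-1,"rx":0,"ry":0,"rz":-0.00,"fingers":0.63},
{"x":13,"y":1,"z":-1,"rx":0,"ry":0,"rz":-0.09,"fingers":0.63},
{"x":24,"y":0,"z":-1,"rx":0,"ry":0,"rz":-0.09,"fingers":0.63},
{"x":35,"y":-1,"z":-1,"rx":0,"ry":0,"rz":-0.09,"fingers":0.63},
{"x":46,"y":-2,"z":-1,"rx":0,"ry":0,"rz":-0.09,"fingers":0.63},
```

View pics/t6.png

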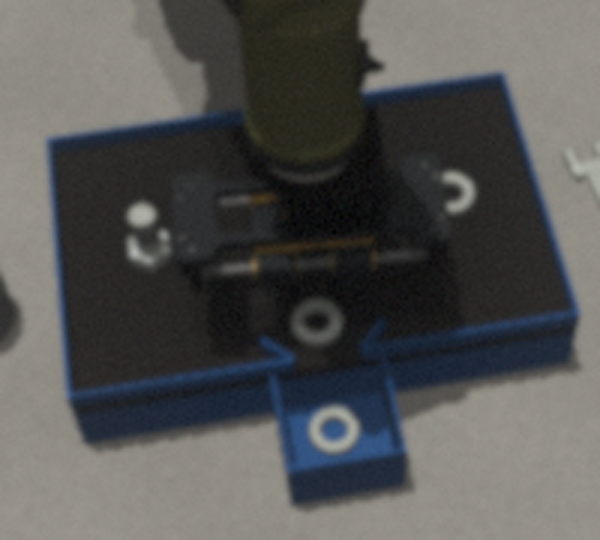

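The second washer is at (318,322), centred in front of the gate. I'll push it through, lift, and retreat towards the left washer.

{"api": "drive_tool", "payload": {
  "moves": [
    {"x": 12, "y": 1, "z": 0, "rx": 0, "ry": 0, "rz": -0.09, "fingers": 0.63},
    {"x": 24, "y": 0, "z": 0, "rx": 0, "ry": 0, "rz": -0.09, "fingers": 0.63},
    {"x": 35, "y": -1, "z": 0, "rx": 0, "ry": 0, "rz": -0.09, "fingers": 0.63},
    {"x": 44, "y": -2, "z": 0, "rx": 0, "ry": 0, "rz": -0.09, "fingers": 0.63},
    {"x": 48, "y": -2, "z": 0, "rx": 0, "ry": 0, "rz": -0.09, "fingers": 0.63},
    {"x": 48, "y": -2, "z": 0, "rx": 0, "ry": 0, "rz": -0.09, "fingers": 0.63},
    {"x": 48, "y": -2, "z": 0, "rx": 0, "ry": 0, "rz": -0.09, "fingers": 0.63},
    {"x": 42, "y": -2, "z": -10, "rx": 0, "ry": 0, "rz": -0.09, "fingers": 0.63},
    {"x": 15, "y": -10, "z": -50, "rx": 0, "ry": 0, "rz": 0, "fingers": 0.63},
    {"x": -30, "y": -40, "z": -60, "rx": 0, "ry": 0, "rz": 0.15, "fingers": 0.63},
    {"x": -70, "y": -80, "z": -60, "rx": 0, "ry": 0, "rz": 0.3, "fingers": 0.63},
    {"x": -100, "y": -120, "z": -60, "rx": 0, "ry": 0, "rz": 0.45, "fingers": 0.63},
    {"x": -100, "y": -150, "z": -60, "rx": 0, "ry": 0, "rz": 0.6, "fingers": 0.63},
    {"x": -100, "y": -150, "z": -60, "rx": 0, "ry": 0, "rz": 0.75, "fingers": 0.63},
    {"x": -100, "y": -150, "z": -60, "rx": 0, "ry": 0, "rz": 0.9, "fingers": 0.63},
    {"x": -100, "y": -150, "z": -60, "rx": 0, "ry": 0, "rz": 0.9, "fingers": 0.63},
    {"x": -100, "y": -150, "z": -60, "rx": 0, "ry": 0, "rz": 0.9, "fingers": 0.63},
    {"x": -100, "y": -150, "z": -60, "rx": 0, "ry": 0, "rz": 0.9, "fingers": 0.63}
  ]
}}

```text
time_s: 11.7
tool_pos: [0.5294, 0.1386, 0.1151]
tool_rot: [178.0, 0.9, -60.0]
force: [-0.6, -0.8, -1.7]
grip_width: 0.0163
grasp_force: 0.0
```

Run:
```python
from plan import *
s,t=path((-33.6,121.4),z=71); rows([s]+t)
from h import *
b=vision.read_camera("scene")["image"][130:310,150:350,::-1]
cv2.imwrite("pics/t7.png",cv2.resize(b,(600,540),interpolation=cv2.INTER_CUBIC))
```

```text
pose [529.4 138.6 115.1] [178.     0.87 -60.03] t 11.7 w 16.3
{"x":1,"y":-5,"z":44,"rx":0,"ry":0,"rz":0.15,"fingers":0.63},
{"x":14,"y":-3,"z":44,"rx":0,"ry":0,"rz":0.15,"fingers":0.63},
{"x":27,"y":-1,"z":44,"rx":0,"ry":0,"rz":0.13,"fingers":0.63},
{"x":39,"y":1,"z":44,"rx":0,"ry":0,"rz":0.12,"fingers":0.63},
{"x":52,"y":3,"z":44,"rx":0,"ry":0,"rz":0.10,"fingers":0.63},
{"x":64,"y":5,"z":44,"rx":0,"ry":0,"rz":0.08,"fingers":0.63},
{"x":77,"y":6,"z":44,"rx":0,"ry":0,"rz":0.06,"fingers":0.63},
{"x":89,"y":8,"z":44,"rx":0,"ry":0,"rz":0.03,"fingers":0.63},
{"x":102,"y":9,"z":44,"rx":0,"ry":0,"rz":-0.01,"fingers":0.63},
{"x":115,"y":10,"z":44,"rx":0,"ry":0,"rz":-0.05,"fingers":0.63},
{"x":127,"y":10,"z":44,"rx":0,"ry":0,"rz":-0.11,"fingers":0.63},
{"x":140,"y":10,"z":44,"rx":0,"ry":0,"rz":-0.20,"fingers":0.63},
{"x":153,"y":11,"z":44,"rx":0,"ry":0,"rz":-0.33,"fingers":0.63},
{"x":167,"y":10,"z":44,"rx":0,"ry":0,"rz":-0.53,"fingers":0.63},
{"x":183,"y":9,"z":44,"rx":0,"ry":0,"rz":-0.88,"fingers":0.63},
{"x":192,"y":0,"z":44,"rx":0,"ry":0,"rz":-0.94,"fingers":0.63},
{"x":199,"y":-10,"z":44,"rx":0,"ry":0,"rz":-0.94,"fingers":0.63},
{"x":206,"y":-20,"z":44,"rx":0,"ry":0,"rz":-0.94,"fingers":0.63},
```

View pics/t7.png

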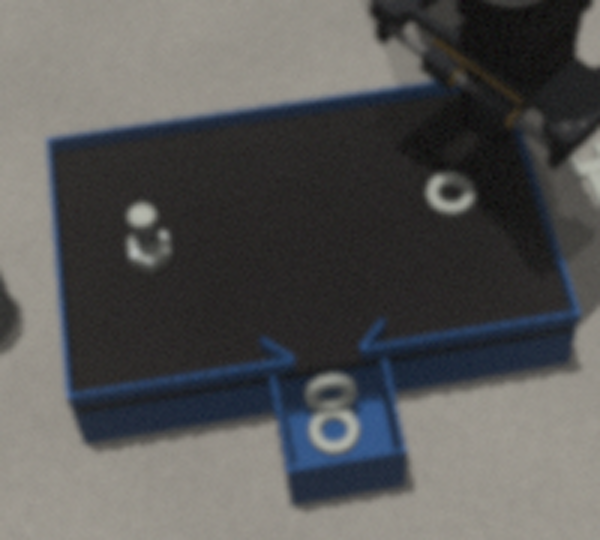

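Both washers are in the slot, at (334,428) and (330,391), the second one near the deck-side wall. The pose is tilted by 2° and sits low, so I'll check the joints before going on.

Run:
```python
from plan import *
o=sensors.get_obs(); print({k:np.round(o[k],2) for k in("qpos","joint_velocities","tool_pos","tool_rot","force","effort")})
```

```text
{'qpos': array([ -66.19,   18.97,   57.59,  105.56,  -17.35,   66.88, -152.55]), 'joint_velocities': array([ 13.27,  -2.69, -18.92,  -2.11,   6.66,  -1.5 ,   0.35]), 'tool_pos': array([0.53, 0.14, 0.12]), 'tool_rot': array([178.29,   0.62, -60.01]), 'force': array([0.61, 1.62, 0.48]), 'effort': array([  4.95, -27.16,   7.35, -19.43,   0.28,   0.47,   0.  ])}
```

Joint 7 is at its range limit, because this heading is the wrong half turn. I'll raise the tool, turn it by 180° and push with its other side.

{"api": "drive_tool", "payload": {
  "moves": [
    {"x": 0, "y": 0, "z": -10, "rx": 0, "ry": 0, "rz": -0.15, "fingers": 0.63},
    {"x": 0, "y": 0, "z": -20, "rx": 0, "ry": 0, "rz": -0.32, "fingers": 0.63},
    {"x": 0, "y": 0, "z": -20, "rx": 0, "ry": 0, "rz": -0.5, "fingers": 0.63},
    {"x": 0, "y": 0, "z": -20, "rx": 0, "ry": 0, "rz": -0.67, "fingers": 0.63},
    {"x": 0, "y": 0, "z": -20, "rx": 0, "ry": 0, "rz": -0.84, "fingers": 0.63},
    {"x": 0, "y": 0, "z": -20, "rx": 0, "ry": 0, "rz": -1.01, "fingers": 0.63},
    {"x": 0, "y": 0, "z": -20, "rx": 0, "ry": 0, "rz": -1.18, "fingers": 0.63},
    {"x": 0, "y": 0, "z": -20, "rx": 0, "ry": 0, "rz": -1.35, "fingers": 0.63},
    {"x": 0, "y": 0, "z": -20, "rx": 0, "ry": 0, "rz": -1.52, "fingers": 0.63},
    {"x": 0, "y": 0, "z": -20, "rx": 0, "ry": 0, "rz": -1.69, "fingers": 0.63},
    {"x": 0, "y": 0, "z": -20, "rx": 0, "ry": 0, "rz": -1.86, "fingers": 0.63},
    {"x": 0, "y": 0, "z": -20, "rx": 0, "ry": 0, "rz": -2.03, "fingers": 0.63},
    {"x": 0, "y": 0, "z": -20, "rx": 0, "ry": 0, "rz": -2.2, "fingers": 0.63},
    {"x": 0, "y": 0, "z": -20, "rx": 0, "ry": 0, "rz": -2.37, "fingers": 0.63},
    {"x": 0, "y": 0, "z": -20, "rx": 0, "ry": 0, "rz": -2.54, "fingers": 0.63},
    {"x": 0, "y": 0, "z": -20, "rx": 0, "ry": 0, "rz": -2.71, "fingers": 0.63},
    {"x": 0, "y": 0, "z": -20, "rx": 0, "ry": 0, "rz": -2.88, "fingers": 0.63},
    {"x": 0, "y": 0, "z": -20, "rx": 0, "ry": 0, "rz": -2.98, "fingers": 0.63},
    {"x": 0, "y": 0, "z": -20, "rx": 0, "ry": 0, "rz": -2.98, "fingers": 0.63},
    {"x": 0, "y": 0, "z": -20, "rx": 0, "ry": 0, "rz": -2.98, "fingers": 0.63}
  ]
}}

```text
time_s: 14.25
tool_pos: [0.5312, 0.1386, 0.1354]
tool_rot: [-177.9, -0.5, 110.8]
force: [0.3, -0.2, 0.5]
grip_width: 0.016
grasp_force: 0.0
```

Run:
```python
from plan import *
s,t=path((-33.6,121.4),z=71); s=(*s[:3],s[3]+np.pi); rows([s])
o=sensors.get_obs(); print(o["qpos"].round(1),o["joint_velocities"].round(1))
```

```text
pose [531.2 138.6 135.4] [-177.94   -0.48  110.79] t 14.25 w 16.0
{"x":0,"y":3,"z":64,"rx":0,"ry":0,"rz":-0.01,"fingers":0.63},
[-44.4  12.5  30.8 103.7  -7.1  67.8   9.6] [-0.8  0.4  0.9 -0.1 -0.   0.1  0.4]
```

```bash
cat >> plan.py <<'E'
from scipy.spatial.transform import Rotation as Ro
def rows(pts):
    o=sensors.get_obs(); p=o["tool_pos"]*1000; R0=Ro.from_euler("xyz",o["tool_rot"],degrees=True)
    print("pose",p.round(1),o["tool_rot"].round(2),"t",o["time_s"],"w",round(o["grip_width"]*1000,1))
    for x,y,z,h in pts:
        d=R0.inv().apply(np.r_[T+rot(A)@[x,y],z]-p)
        v=(R0.inv()*Ro.from_euler("xyz",[np.pi,0,A+h])).as_rotvec()
        print('{"x":%.0f,"y":%.0f,"z":%.0f,"rx":%.3f,"ry":%.3f,"rz":%.2f,"fingers":0.63},'%(*d,*v))
E
python3 - <<'E'
from plan import *
s,t=path((-33.6,121.4),z=71); s=(*s[:3],s[3]+np.pi); rows([(*s[:2],130,s[3]),s])
E
```

```text
pose [531.2 138.6 135.4] [-177.94   -0.48  110.79] t 14.25 w 16.0
{"x":0,"y":4,"z":5,"rx":-0.036,"ry":-0.009,"rz":-0.01,"fingers":0.63},
{"x":-0,"y":6,"z":64,"rx":-0.036,"ry":-0.009,"rz":-0.01,"fingers":0.63},
```

{"api": "drive_tool", "payload": {
  "moves": [
    {"x": 0, "y": 4, "z": 5, "rx": -0.036, "ry": -0.009, "rz": -0.01, "fingers": 0.63},
    {"x": 0, "y": 4, "z": 25, "rx": -0.036, "ry": -0.009, "rz": -0.01, "fingers": 0.63},
    {"x": 0, "y": 5, "z": 45, "rx": -0.036, "ry": -0.009, "rz": -0.01, "fingers": 0.63},
    {"x": 0, "y": 6, "z": 58, "rx": -0.036, "ry": -0.009, "rz": -0.01, "fingers": 0.63},
    {"x": 0, "y": 6, "z": 62, "rx": -0.036, "ry": -0.009, "rz": -0.01, "fingers": 0.63},
    {"x": 0, "y": 6, "z": 62, "rx": -0.036, "ry": -0.009, "rz": -0.01, "fingers": 0.63},
    {"x": 0, "y": 6, "z": 62, "rx": -0.036, "ry": -0.009, "rz": -0.01, "fingers": 0.63}
  ]
}}

```text
time_s: 15.12
tool_pos: [0.5351, 0.1405, 0.0736]
tool_rot: [180.0, 0.1, 111.4]
force: [0.4, 0.4, 0.2]
grip_width: 0.0164
grasp_force: 0.0
```

Run:
```python
from plan import *
s,t=path((-33.6,121.4),n=18,z=71,C=(45,0),E=(75,0)); rows([(*q[:3],q[3]+np.pi) for q in [s]+t])
o=sensors.get_obs(); print(o["qpos"].round(1))
```

```text
pose [535.1 140.5  73.6] [1.7996e+02 6.0000e-02 1.1145e+02] t 15.125 w 16.4
{"x":-0,"y":-5,"z":3,"rx":0.001,"ry":0.001,"rz":-0.09,"fingers":0.63},
{"x":-13,"y":-4,"z":3,"rx":0.001,"ry":0.001,"rz":-0.09,"fingers":0.63},
{"x":-24,"y":-3,"z":3,"rx":0.001,"ry":0.001,"rz":-0.10,"fingers":0.63},
{"x":-35,"y":-2,"z":3,"rx":0.001,"ry":0.001,"rz":-0.11,"fingers":0.63},
{"x":-46,"y":-1,"z":3,"rx":0.001,"ry":0.001,"rz":-0.12,"fingers":0.63},
{"x":-57,"y":0,"z":3,"rx":0.001,"ry":0.001,"rz":-0.13,"fingers":0.63},
{"x":-68,"y":2,"z":3,"rx":0.001,"ry":0.001,"rz":-0.14,"fingers":0.63},
{"x":-79,"y":3,"z":3,"rx":0.001,"ry":0.001,"rz":-0.15,"fingers":0.63},
{"x":-90,"y":4,"z":3,"rx":0.001,"ry":0.001,"rz":-0.17,"fingers":0.63},
{"x":-101,"y":6,"z":3,"rx":0.001,"ry":0.001,"rz":-0.19,"fingers":0.63},
{"x":-112,"y":7,"z":3,"rx":0.001,"ry":0.001,"rz":-0.21,"fingers":0.63},
{"x":-123,"y":9,"z":3,"rx":0.001,"ry":0.001,"rz":-0.24,"fingers":0.63},
{"x":-134,"y":11,"z":3,"rx":0.001,"ry":0.001,"rz":-0.28,"fingers":0.63},
{"x":-145,"y":12,"z":3,"rx":0.001,"ry":0.001,"rz":-0.34,"fingers":0.63},
{"x":-156,"y":14,"z":3,"rx":0.001,"ry":0.001,"rz":-0.44,"fingers":0.63},
{"x":-169,"y":15,"z":3,"rx":0.000,"ry":0.001,"rz":-0.62,"fingers":0.63},
{"x":-185,"y":15,"z":3,"rx":0.000,"ry":0.001,"rz":-1.08,"fingers":0.63},
{"x":-191,"y":25,"z":3,"rx":0.000,"ry":0.001,"rz":-1.09,"fingers":0.63},
{"x":-196,"y":35,"z":3,"rx":0.000,"ry":0.001,"rz":-1.09,"fingers":0.63},
{"x":-201,"y":45,"z":3,"rx":0.000,"ry":0.001,"rz":-1.09,"fingers":0.63},
[-44.   15.5  30.2 108.3  -9.   58.5  11.5]
```

Run:
```python
from plan import *
s,t=path((-33.6,121.4),n=22,z=71,C=(18,0),E=(76,0)); rows([(*q[:3],q[3]+np.pi) for q in [s]+t])
```

```text
pose [535.1 140.5  73.6] [1.7996e+02 6.0000e-02 1.1145e+02] t 15.125 w 16.4
{"x":-0,"y":2,"z":3,"rx":0.001,"ry":0.001,"rz":0.08,"fingers":0.63},
{"x":-13,"y":1,"z":3,"rx":0.001,"ry":0.001,"rz":0.08,"fingers":0.63},
{"x":-23,"y":0,"z":3,"rx":0.001,"ry":0.001,"rz":0.07,"fingers":0.63},
{"x":-32,"y":-1,"z":3,"rx":0.001,"ry":0.001,"rz":0.05,"fingers":0.63},
{"x":-41,"y":-2,"z":3,"rx":0.001,"ry":0.001,"rz":0.03,"fingers":0.63},
{"x":-50,"y":-2,"z":3,"rx":0.001,"ry":0.001,"rz":0.01,"fingers":0.63},
{"x":-60,"y":-3,"z":3,"rx":0.001,"ry":0.001,"rz":-0.01,"fingers":0.63},
{"x":-69,"y":-4,"z":3,"rx":0.001,"ry":0.001,"rz":-0.04,"fingers":0.63},
{"x":-78,"y":-4,"z":3,"rx":0.001,"ry":0.001,"rz":-0.06,"fingers":0.63},
{"x":-87,"y":-4,"z":3,"rx":0.001,"ry":0.001,"rz":-0.10,"fingers":0.63},
{"x":-97,"y":-4,"z":3,"rx":0.001,"ry":0.001,"rz":-0.13,"fingers":0.63},
{"x":-106,"y":-4,"z":3,"rx":0.001,"ry":0.001,"rz":-0.18,"fingers":0.63},
{"x":-115,"y":-3,"z":3,"rx":0.001,"ry":0.001,"rz":-0.23,"fingers":0.63},
{"x":-125,"y":-2,"z":3,"rx":0.001,"ry":0.001,"rz":-0.29,"fingers":0.63},
{"x":-134,"y":-1,"z":3,"rx":0.001,"ry":0.001,"rz":-0.36,"fingers":0.63},
{"x":-144,"y":0,"z":3,"rx":0.001,"ry":0.001,"rz":-0.45,"fingers":0.63},
{"x":-153,"y":2,"z":3,"rx":0.000,"ry":0.001,"rz":-0.56,"fingers":0.63},
{"x":-163,"y":5,"z":3,"rx":0.000,"ry":0.001,"rz":-0.68,"fingers":0.63},
{"x":-172,"y":8,"z":3,"rx":0.000,"ry":0.001,"rz":-0.83,"fingers":0.63},
{"x":-181,"y":13,"z":3,"rx":0.000,"ry":0.001,"rz":-1.00,"fingers":0.63},
{"x":-188,"y":20,"z":3,"rx":0.000,"ry":0.001,"rz":-1.09,"fingers":0.63},
{"x":-192,"y":28,"z":3,"rx":0.000,"ry":0.001,"rz":-1.09,"fingers":0.63},
{"x":-197,"y":36,"z":3,"rx":0.000,"ry":0.001,"rz":-1.09,"fingers":0.63},
{"x":-201,"y":45,"z":3,"rx":0.000,"ry":0.001,"rz":-1.09,"fingers":0.63},
```

{"api": "drive_tool", "payload": {
  "moves": [
    {"x": -2, "y": 2, "z": 3, "rx": 0, "ry": 0, "rz": 0.08, "fingers": 0.63},
    {"x": -13, "y": 1, "z": 3, "rx": 0, "ry": 0, "rz": 0.08, "fingers": 0.63},
    {"x": -23, "y": 0, "z": 3, "rx": 0, "ry": 0, "rz": 0.07, "fingers": 0.63},
    {"x": -32, "y": -1, "z": 3, "rx": 0, "ry": 0, "rz": 0.05, "fingers": 0.63},
    {"x": -41, "y": -2, "z": 3, "rx": 0, "ry": 0, "rz": 0.03, "fingers": 0.63},
    {"x": -50, "y": -2, "z": 3, "rx": 0, "ry": 0, "rz": 0.01, "fingers": 0.63},
    {"x": -60, "y": -3, "z": 3, "rx": 0, "ry": 0, "rz": -0.01, "fingers": 0.63},
    {"x": -69, "y": -4, "z": 3, "rx": 0, "ry": 0, "rz": -0.04, "fingers": 0.63},
    {"x": -78, "y": -4, "z": 3, "rx": 0, "ry": 0, "rz": -0.06, "fingers": 0.63},
    {"x": -87, "y": -4, "z": 3, "rx": 0, "ry": 0, "rz": -0.1, "fingers": 0.63},
    {"x": -97, "y": -4, "z": 3, "rx": 0, "ry": 0, "rz": -0.13, "fingers": 0.63},
    {"x": -106, "y": -4, "z": 3, "rx": 0, "ry": 0, "rz": -0.18, "fingers": 0.63},
    {"x": -115, "y": -3, "z": 3, "rx": 0, "ry": 0, "rz": -0.23, "fingers": 0.63},
    {"x": -125, "y": -2, "z": 3, "rx": 0, "ry": 0, "rz": -0.29, "fingers": 0.63},
    {"x": -134, "y": -1, "z": 3, "rx": 0, "ry": 0, "rz": -0.36, "fingers": 0.63},
    {"x": -140, "y": 0, "z": 3, "rx": 0, "ry": 0, "rz": -0.41, "fingers": 0.63},
    {"x": -144, "y": 0, "z": 3, "rx": 0, "ry": 0, "rz": -0.45, "fingers": 0.63},
    {"x": -144, "y": 0, "z": 3, "rx": 0, "ry": 0, "rz": -0.45, "fingers": 0.63},
    {"x": -144, "y": 0, "z": 3, "rx": 0, "ry": 0, "rz": -0.45, "fingers": 0.63}
  ]
}}

```text
time_s: 17.5
tool_pos: [0.5871, 0.0061, 0.0699]
tool_rot: [-179.9, 0.0, 137.2]
force: [0.1, -0.8, 0.3]
grip_width: 0.0166
grasp_force: 0.0
```

Run:
```python
from plan import *
s,t=path((-33.6,121.4),n=22,z=71,C=(18,0),E=(76,0)); rows([(*q[:3],q[3]+np.pi) for q in t[13:]])
from h import *
b=vision.read_camera("scene")["image"][130:310,150:350,::-1]
cv2.imwrite("pics/t8.png",cv2.resize(b,(600,540),interpolation=cv2.INTER_CUBIC))
```

```text
pose [587.1   6.1  69.9] [-1.7994e+02  4.0000e-02  1.3721e+02] t 17.5 w 16.6
{"x":9,"y":4,"z":-1,"rx":-0.001,"ry":0.001,"rz":0.09,"fingers":0.63},
{"x":-0,"y":1,"z":-1,"rx":-0.001,"ry":0.001,"rz":0.00,"fingers":0.63},
{"x":-10,"y":-1,"z":-1,"rx":-0.001,"ry":0.001,"rz":-0.11,"fingers":0.63},
{"x":-19,"y":-3,"z":-1,"rx":-0.001,"ry":0.001,"rz":-0.23,"fingers":0.63},
{"x":-29,"y":-4,"z":-1,"rx":-0.001,"ry":0.000,"rz":-0.38,"fingers":0.63},
{"x":-40,"y":-4,"z":-1,"rx":-0.001,"ry":0.000,"rz":-0.55,"fingers":0.63},
{"x":-48,"y":-0,"z":-1,"rx":-0.001,"ry":0.000,"rz":-0.64,"fingers":0.63},
{"x":-56,"y":5,"z":-1,"rx":-0.001,"ry":0.000,"rz":-0.64,"fingers":0.63},
{"x":-63,"y":11,"z":-1,"rx":-0.001,"ry":0.000,"rz":-0.64,"fingers":0.63},
{"x":-71,"y":16,"z":-1,"rx":-0.001,"ry":0.000,"rz":-0.64,"fingers":0.63},
```

View pics/t8.png

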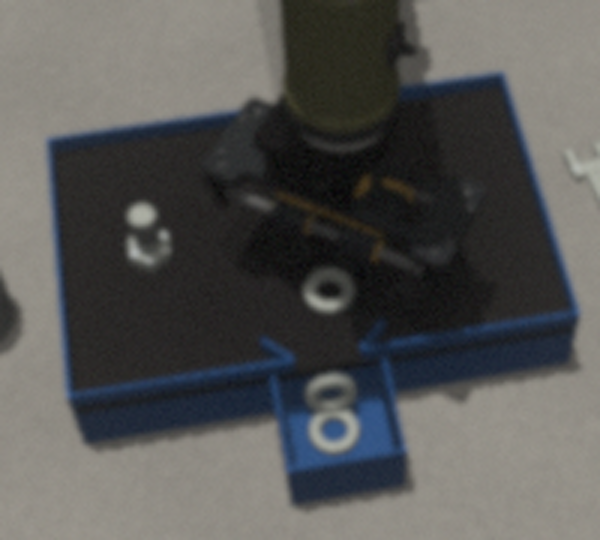

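The last washer is at (329,290), cradled and heading for the gate. Finishing the push.

{"api": "drive_tool", "payload": {
  "moves": [
    {"x": -5, "y": 0, "z": 0, "rx": 0, "ry": 0, "rz": -0.05, "fingers": 0.63},
    {"x": -10, "y": -1, "z": 0, "rx": 0, "ry": 0, "rz": -0.11, "fingers": 0.63},
    {"x": -19, "y": -3, "z": 0, "rx": 0, "ry": 0, "rz": -0.23, "fingers": 0.63},
    {"x": -29, "y": -4, "z": 0, "rx": 0, "ry": 0, "rz": -0.38, "fingers": 0.63},
    {"x": -35, "y": -4, "z": 0, "rx": 0, "ry": 0, "rz": -0.47, "fingers": 0.63},
    {"x": -40, "y": -4, "z": 0, "rx": 0, "ry": 0, "rz": -0.55, "fingers": 0.63},
    {"x": -48, "y": 0, "z": 0, "rx": 0, "ry": 0, "rz": -0.64, "fingers": 0.63},
    {"x": -56, "y": 5, "z": 0, "rx": 0, "ry": 0, "rz": -0.64, "fingers": 0.63},
    {"x": -63, "y": 11, "z": 0, "rx": 0, "ry": 0, "rz": -0.64, "fingers": 0.63},
    {"x": -71, "y": 16, "z": 0, "rx": 0, "ry": 0, "rz": -0.64, "fingers": 0.63},
    {"x": -73, "y": 18, "z": 0, "rx": 0, "ry": 0, "rz": -0.64, "fingers": 0.63},
    {"x": -73, "y": 18, "z": 0, "rx": 0, "ry": 0, "rz": -0.64, "fingers": 0.63},
    {"x": -73, "y": 18, "z": 0, "rx": 0, "ry": 0, "rz": -0.64, "fingers": 0.63},
    {"x": -66, "y": 13, "z": -10, "rx": 0, "ry": 0, "rz": -0.64, "fingers": 0.63},
    {"x": -40, "y": -4, "z": -50, "rx": 0, "ry": 0, "rz": -0.64, "fingers": 0.63},
    {"x": 0, "y": -30, "z": -80, "rx": 0, "ry": 0, "rz": -0.64, "fingers": 0.63},
    {"x": 40, "y": -55, "z": -110, "rx": 0, "ry": 0, "rz": -0.64, "fingers": 0.63},
    {"x": 60, "y": -70, "z": -130, "rx": 0, "ry": 0, "rz": -0.64, "fingers": 0.63},
    {"x": 60, "y": -70, "z": -130, "rx": 0, "ry": 0, "rz": -0.64, "fingers": 0.63},
    {"x": 60, "y": -70, "z": -130, "rx": 0, "ry": 0, "rz": -0.64, "fingers": 0.63}
  ]
}}

```text
time_s: 20.05
tool_pos: [0.4959, -0.0043, 0.2]
tool_rot: [-180.0, 0.0, 173.9]
force: [-0.4, -0.5, -0.5]
grip_width: 0.0164
grasp_force: 0.0
```

Run:
```python
from h import *
c=vision.read_camera("scene"); g=c["image"].astype(int)[130:310,150:350]
m=((g[:,:,0]>95)&(g[:,:,2]-g[:,:,0]<40)).astype(np.uint8)
# slot/deck region in crop (600x540 view = 3x): slot rows 118-160, cols 90-135
sl=g[112:160,88:136,0]
for r in sl[::2]: print("".join(" .:-=+*#%@"[min(9,v//22)] for v in r))
print("deck")
dk=g[50:122:2,15:190,0]
for r in dk: print("".join(" .:-=+*#%@"[min(9,v//22)] for v in r))
```

```text
................................................
.................................:..............
................................................
.........::............:................... ....
................................................
................................................
..................:--=====-::...................
...............:-=+******+++=-:.................
.............:-=+*++===----==--.................
.............:====-::....::---:............:::::
.............:----::::-------::...........::-===
..............:----=======--::....::::::...-=+**
...............::--=++++**++=::.::::::::...-=***
---::......:::::=+******####*+=-:::::::::..:-+**
====-:..::::::-+*##*+=+**####**+=-:::::::..:-=**
****=-:.::::::=*##*++*##**+++****+=-::::::..:=+*
****+-:..:::::-+##***#*+=--==++***+=::::::..:-+*
****+=-:.:::::-=*#####+==+*##*++*#*+-::::::..:=+
*****=-:.:::::::==+*##***##**==+***=-::::::..:-+
*****+-:::::::::::-=*##**+==--=+**+=:::::::.:::=
*****+=-:.:::::::::-=+**+=-::-==---::.:.......:-
******=-::::::::::::::--:::...................:-
******+-:::...........
[... 5716 characters left out ...]
**+-:..::::.........:.:...........:........................:...........................................:....................................................................
*****+-:..:.:.:....:::..::.::.:......:.........................................................................................  ..............................................
*****+=:...::..::..::.:....:...:::..:...:....:.:..................................::............:................... ....  ...................................................:
*****+=::.::::..:.:.:.:..:.:..:.:.....................................:.................................................. ..................................................:::
```

The deck is empty except for the bolt, which is still in its place, and three overlapping rings show inside the slot. The arm is clear of everything, so I'm handing in.

```bash
python3 -c "
from cell import workorder; print(workorder.sign_off())"
```

```text
the job is handed in; nothing more can be done
None
```

I swept all three washers through the gate into the slot and handed the job in at about 20 s; the bolt still stands in place, and I never went near the jar or spanner. I checked the final state with image code only, because all 10 picture views were used up.

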